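Fold down the row of screw caps on the cover

TASK

The screws are driven, so shut the five orange screw caps: start at the yellow dot and run a fingertip along the curved row to the blue dot, gently tipping each cap over in turn so that it lies flat on its screw. From the first cap to the last keep the fingers low and over the row, then move the hand clear. Do not grip, lift or shift the cover, and leave the things on it and around it where they are.

Things in the scene. Friction and masses are not known exactly. Their poses are not given: they have to be found in the camera images.
- jig: fixed round grey jig, 340 mm across, 18 mm thick, with aluminium locating blocks standing 12 mm above it round the cover. Origin: centre of its underside
- cover: round black lamp-housing cover, 270 mm across, 20 mm thick, 0.8 kg, loose but keyed in the jig. Origin: centre of its underside, z up. Five orange hinged screw caps stand on its upper face (deck) along an arc of radius 105 mm about its centre, at -56, -28, 0, 28, 56 degrees from its x axis towards its y axis. A yellow dot lies on the arc 17 degrees before the first, a blue one 36 past the fifth
- deck (a point): centre of the cover's upper face (deck), 20 mm above its underside; low moulded ribs stand under 2 mm above it
- hinge1 (a point): middle of the hinge axis of the first cap counted from the yellow dot: on the row's 105 mm arc, 6 mm above the deck. The point keeps the cover's axes; the hinge axis is level and points radially out from the cover's centre
- cap1 (a joint): first cap, an orange metal plate 20 mm wide, 4 mm thick, reaching 36 mm from its hinge: 0 = upright (stop), 1.57 = flat over its screw (stop), its upper side 8 mm above the deck. Folds along the arc, away from the yellow dot, towards the blue dot. Light friction (0.003 N m) holds it while near upright; leaned past about 45 degrees it drops shut by its own weight
- hinge2 (a point): middle of the hinge axis of the second cap counted from the yellow dot: on the row's 105 mm arc, 6 mm above the deck. The point keeps the cover's axes; the hinge axis is level and points radially out from the cover's centre
- cap2 (a joint): second cap, an orange metal plate 20 mm wide, 4 mm thick, reaching 36 mm from its hinge: 0 = upright (stop), 1.57 = flat over its screw (stop), its upper side 8 mm above the deck. Folds along the arc, away from the yellow dot, towards the blue dot. Light friction (0.003 N m) holds it while near upright; leaned past about 45 degrees it drops shut by its own weight
- hinge3 (a point): middle of the hinge axis of the third cap counted from the yellow dot: on the row's 105 mm arc, 6 mm above the deck. The point keeps the cover's axes; the hinge axis is level and points radially out from the cover's centre
- cap3 (a joint): third cap, an orange metal plate 20 mm wide, 4 mm thick, reaching 36 mm from its hinge: 0 = upright (stop), 1.57 = flat over its screw (stop), its upper side 8 mm above the deck. Folds along the arc, away from the yellow dot, towards the blue dot. Light friction (0.003 N m) holds it while near upright; leaned past about 45 degrees it drops shut by its own weight
- hinge4 (a point): middle of the hinge axis of the fourth cap counted from the yellow dot: on the row's 105 mm arc, 6 mm above the deck. The point keeps the cover's axes; the hinge axis is level and points radially out from the cover's centre
- cap4 (a joint): fourth cap, an orange metal plate 20 mm wide, 4 mm thick, reaching 36 mm from its hinge: 0 = upright (stop), 1.57 = flat over its screw (stop), its upper side 8 mm above the deck. Folds along the arc, away from the yellow dot, towards the blue dot. Light friction (0.003 N m) holds it while near upright; leaned past about 45 degrees it drops shut by its own weight
- hinge5 (a point): middle of the hinge axis of the fifth cap counted from the yellow dot: on the row's 105 mm arc, 6 mm above the deck. The point keeps the cover's axes; the hinge axis is level and points radially out from the cover's centre
- cap5 (a joint): fifth cap, an orange metal plate 20 mm wide, 4 mm thick, reaching 36 mm from its hinge: 0 = upright (stop), 1.57 = flat over its screw (stop), its upper side 8 mm above the deck. Folds along the arc, away from the yellow dot, towards the blue dot. Light friction (0.003 N m) holds it while near upright; leaned past about 45 degrees it drops shut by its own weight
- gauge: brass knob-shaped gauge, 36 mm across its foot, 44 mm high, standing loose on the middle of the cover; origin under its foot; a bystander, to be left alone
- socket: steel cylinder 22 mm across, 30 mm high, standing loose on the cover about 85 mm from its centre, on the side away from the caps; origin under its foot; a bystander, to be left alone
- driver: loose screwdriver with yellow handle lying on the table; a bystander, to be left alone
- dish: loose steel bowl, 90 mm across, 30 mm high; a bystander, to be left alone
- glue: loose small red bottle, 40 mm across, 100 mm high, standing; a bystander, to be left alone
- tape: loose yellow ring (tape roll), 90 mm across, 24 mm high, lying flat; a bystander, to be left alone

How it is judged:
By the outcome, as a careful person would: the job done as asked, in the order asked, and still so for the second after the job is handed in, with the robot touching nothing.
It also fails if it takes over 48 s, if anything falls off the work surface, if the arm or the gripper's body presses on something with over 40 N, if the wrist force passes 120 N, or if a joint passes its speed limit or range.

ROBOT

A 6-joint arm with a two-finger parallel gripper is mounted at the origin on the work surface. World frame = base frame: x ahead of the robot, y to its left, z up, the work surface at z = 0. Lengths are in m, angles in rad, forces in N, time in s.
With the tool pointing down it reaches from about 0.35 to 0.975 m from the base axis. Payload 4.9 kg.
Tool frame: the origin (TCP) lies at the very end of the fingers, on their centre line; the grasp point (between the pads) lies behind it (manip.pinch_z is the y of the grasp point in the tool frame, in m); y points along the fingers, x is the direction in which the jaws open and shut, and the axes are right-handed (so a half turn about y gives the same grasp; the last joint's range is limited). The gripper opens to 85 mm and grips with 20 to 120 N. Pads are 22 mm wide; open, the fingers measure 114 mm over their backs; the gripper's body (76 mm by 85 mm) begins 54 mm behind the grasp point. The pads swing forward as they close: fully open they stand 13 mm farther back than shut.
Start: joints at [0.982, 0.053, 1.613, -0, 1.476, -0.119], TCP at [0.283, 0.557, 0.231] pointing down, gripper open.
Joint ranges: [-3.01, 3.01], [-1.01, 2.22], [0.06, 2.58], [-1.02, 4.17], [0.09, 2.62], [-3.14, 3.14]. Speed limits (rad/s): [2.57, 2.57, 3.14, 3.14, 3.14, 3.14].

INTERFACE

Orientations are given as a unit quaternion [w, x, y, z].
In Python, from plant import manip gives the robot as it stands.
- The arm moves only by the tool drive_tool, never from a script. Its argument "motion" is a list of rows, each a list of 3 entries, a list of its own where there are three numbers: the shift along the tool's x, y, z in units of 25 mm (1.0 is 25 mm), then the turn, a rotation vector about the tool's x, y, z in units of 5 degrees (1.0 is 5 degrees), then the closure, from -1 (fully open) to 1 (shut). A call has 1 to 12 rows; each row shifts and turns the commanded pose from where the row before left it, along the tool's axes as they then stand; what a row does not reach is not made up. A row lasts 1/10 s, in which the tool goes at most 50 mm and 8.59 degrees, less where a joint would pass 70% of its speed; a pose out of reach is approached as far as the arm can. A call is refused whole if a number of a shift passes 1 or a number of a turn 1, either way. A call with a gripper value outside its range is refused whole. The fingers move at their own pace and stop on an object; the grip force is fixed at half the most. Time passes only in rows, so rows that do not move let the fingers close. It gives the time, the measured TCP pose, the force and the opening at its end, in the units of the state.
- manip.state(): the state, without advancing time (a new reading comes with each control period).
- manip.grab_frame(name): name is "side" or "top"; returns a dict with "img" (420x560x3 uint8, blue, green, red), "range_z" (420x560 float32, m along the optical axis (not along the pixel's ray), 0 where there is no reading), "camera_matrix" (3x3 intrinsics, pixels), "world_from_camera" (4x4, takes a point from camera to world coordinates). Camera axes: x right, y down, z forward; pixel columns grow to the right and rows downward; lengths in m; the calibration is good to about 2 mm. A picture is of the moment at which its call begins.
- manip.job_done(): hands the job in, once; it reports no verdict.
The state is a dict: "time": time; "joint_pos": joint angles; "joint_vel": joint speeds; "joint_efforts": joint torques, N m; "tool_pos": TCP position; "tool_rot": TCP orientation; "contact_force": force on the tool from outside, world axes, zero at the start; "ft_torque": the same for the moment, N m; "gripper_width": opening from 0.0 (shut) to 1.0 (fully open).
Only numpy, scipy, OpenCV 4.12 (cv2) and the standard library are available. Lean on these libraries where they do the work, as an engineer would, in place of code of your own. Each camera call takes 0.05 s, during which the arm holds its last target. There are 200 camera calls.

## Working session

There is one attempt and no reset: what is moved stays moved. The work goes in short steps, Python scripts to look and compute and a tool call to move; the robot and the scene stay as the last step left them, time stands still between calls to the robot, and variables do not carry over. Pictures are saved under pics/ and viewed, about 8 in all and at most 12, crops included, and the job is handed in when it is done.

Besides the shell and the picture viewer there is one more tool, called as name(argument=value, ...) on one line, values as JSON. drive_tool: Moves the arm, as the interface text tells. Its arguments: {"type":"object","properties":{"motion":{"type":"array","items":{"type":"array"}}},"required":["motion"]}

```bash
mkdir -p pics; ls
cat > h.py <<'E'
import numpy as np,cv2
from plant import manip
def pts(f):
    K=f["camera_matrix"];z=f["range_z"];v,u=np.mgrid[:z.shape[0],:z.shape[1]]
    P=np.stack([(u-K[0,2])/K[0,0]*z,(v-K[1,2])/K[1,1]*z,z],-1)
    T=f["world_from_camera"];W=P@T[:3,:3].T+T[:3,3];W[z<=0]=np.nan;return W
E
python3 - <<'E'
from h import *
for n in("top","side"):
    f=manip.grab_frame(n);cv2.imwrite(f"pics/{n}0.png",f["img"]);np.savez(f"{n}0.npz",**f)
    print(f["world_from_camera"].round(3),f["camera_matrix"].round(1))
print(manip.state(),manip.pinch_z)
E
```

```text
pics
[[ 0.031 -0.995  0.091  0.427]
 [-0.999 -0.029  0.016 -0.015]
 [-0.013 -0.091 -0.996  1.481]
 [ 0.     0.     0.     1.   ]] [[524.8   0.  279.1]
 [  0.  524.8 200.1]
 [  0.    0.    1. ]]
[[ 0.916 -0.257  0.307  0.17 ]
 [-0.4   -0.572  0.716 -0.897]
 [-0.008 -0.779 -0.627  0.88 ]
 [ 0.     0.     0.     1.   ]] [[504.4   0.  277.8]
 [  0.  504.4 216.1]
 [  0.    0.    1. ]]
{'time': 0.1, 'joint_pos': array([ 9.82012249e-01,  5.33298659e-02,  1.61417660e+00, -1.99517316e-05,
        1.47600808e+00, -1.19017644e-01]), 'joint_vel': array([ 1.49225134e-03,  9.07921385e-05, -1.55284744e-03, -1.93661506e-03,
       -4.48044438e-04,  1.99321587e-04]), 'joint_efforts': array([ 4.13849757e-04, -3.94898236e+01, -3.71365786e+01, -7.28402256e-05,
        3.82025886e-03,  2.30751652e-05]), 'tool_pos': array([0.28261652, 0.5568072 , 0.23014988]), 'tool_rot': array([-0.60234428,  0.6029254 ,  0.36929219, -0.37052073]), 'contact_force': array([ 0.54669413,  0.29271256, -0.30950728]), 'ft_torque': array([0.03030115, 0.01358013, 0.02660043]), 'gripper_width': 1.0019891026780077} -0.0187
```

View pics/top0.png

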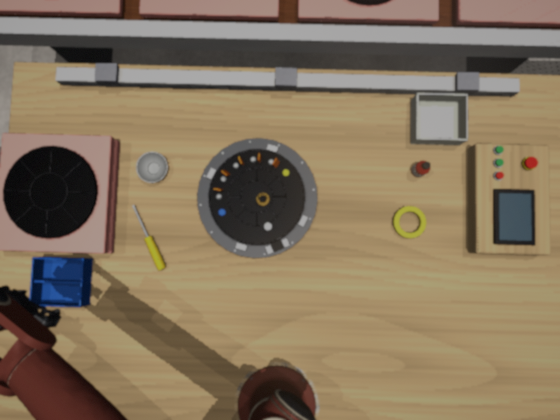

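View pics/side0.png

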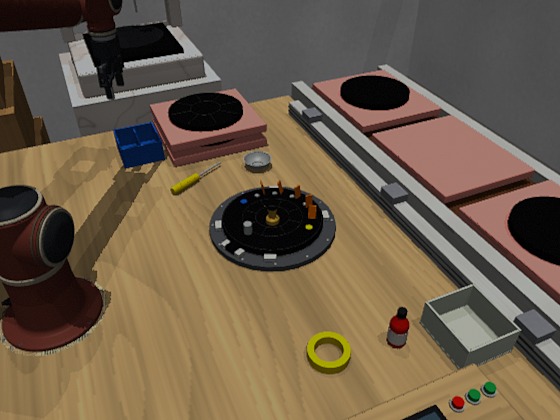

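The top view shows the cover centred near (258,197) and the yellow dot at (286,172). Five orange caps arc over the far side to the blue dot at (222,212). Next I fit the cover pose and look closer.

Run:
```python
from h import *
f=dict(np.load("top0.npz"));W=pts(f);im=f["img"]
c=im[125:270,185:330];cv2.imwrite("pics/crop0.png",cv2.resize(c,None,fx=4,fy=4,interpolation=cv2.INTER_CUBIC))
hsv=cv2.cvtColor(im,cv2.COLOR_BGR2HSV)
roi=np.zeros(im.shape[:2],bool);roi[135:262,195:320]=1
def cent(m):
    n,l,s,ce=cv2.connectedComponentsWithStats((m&roi).astype(np.uint8))
    return [(ce[i].round(1),s[i,4],np.nanmedian(W[l==i],0).round(4),np.nanmax(W[l==i][:,2]).round(3)) for i in range(1,n) if s[i,4]>4]
H,S,V=hsv[...,0].astype(int),hsv[...,1],hsv[...,2]
for nm,m in(("or",(H>4)&(H<17)&(S>150)&(V>90)),("ye",(H>24)&(H<36)&(S>150)&(V>120)),("bl",(H>100)&(H<130)&(S>150)&(V>80))):
    print(nm);[print(*x) for x in cent(m)]
# jig disc: z>0.01 in neighbourhood
m=roi&(W[...,2]>0.011)
k=cv2.findContours(m.astype(np.uint8),cv2.RETR_EXTERNAL,cv2.CHAIN_APPROX_NONE)[0];k=max(k,key=len)
print("jig ell",cv2.fitEllipse(k),len(k))
# deck: dark points
d=roi&(V<60)&(W[...,2]>.03)
k=cv2.findContours(d.astype(np.uint8),cv2.RETR_EXTERNAL,cv2.CHAIN_APPROX_NONE)[0];k=max(k,key=len)
print("cover ell",cv2.fitEllipse(cv2.convexHull(k)))
for (u,v) in[(258,197),(258,220),(240,190),(275,210)]:print(W[v,u].round(4))
print(np.nanmedian(W[d],0),np.nanmedian(W[300:340,250:350].reshape(-1,3),0))
Q=W[m];print("jig bbox ctr",(np.nanpercentile(Q,.5,0)+np.nanpercentile(Q,99.5,0))/2,np.nanpercentile(Q,99.5,0)-np.nanpercentile(Q,.5,0))
```

```text
or
[258.1 157.7] 9 [0.6695 0.0679 0.0765] 0.083
[275.5 161.6] 30 [0.6607 0.0203 0.0684] 0.082
[224.2 172.8] 20 [0.6261 0.1585 0.073 ] 0.084
[218.2 189.4] 10 [0.5797 0.1727 0.077 ] 0.082
ye
[285.5 172.3] 34 [ 0.6371 -0.0075  0.0373] 0.045
bl
[221.5 211.9] 39 [0.521  0.1664 0.0378] 0.043
jig ell ((257.1766052246094, 197.97862243652344), (118.64385223388672, 119.66871643066406), 61.54780197143555) 348
cover ell ((257.0943298339844, 198.72227478027344), (94.2131576538086, 101.37019348144531), 161.5924835205078)
[0.5639 0.0656 0.0528]
[0.502  0.0645 0.0325]
[0.5831 0.1167 0.0399]
[0.5308 0.0183 0.0376]
[0.56135829 0.07127307 0.03693905] [ 0.2309413  -0.05835093 -0.00112015]
jig bbox ctr [0.5660823  0.06984295 0.0431409 ] [0.32392297 0.32373989 0.06320188]
```

View pics/crop0.png

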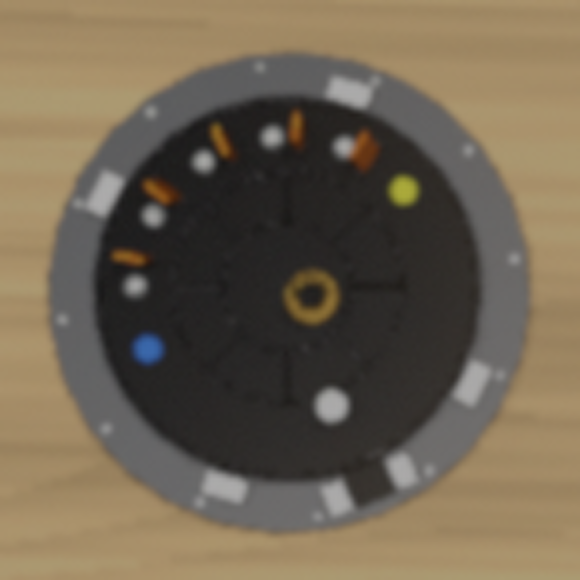

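The crop shows the row clearly: cap 1 near (363,148), cap 5 near (128,257), and the yellow and blue dots at (403,190) and (147,349). The dots are 209 mm apart, against an expected 208 mm.

```bash
cat >> h.py <<'E'
from scipy.spatial.transform import Rotation as R
C=np.array([.5677,.0719]);YAW=24.2
def row(a,r=.105): t=np.radians(YAW+a);return C+r*np.array([np.cos(t),np.sin(t)])
def rep(target=None,xyaw=None):
    s=manip.state();q=s["tool_rot"];r=R.from_quat(np.r_[q[1:],q[0]]);M=r.as_matrix();p=s["tool_pos"]
    print("t",round(s["time"],2),"p",p.round(4),"F",s["contact_force"].round(1),"w",round(s["gripper_width"],2),"q",s["joint_pos"].round(2))
    print("M",M.round(3).tolist(),"xyaw",np.degrees(np.arctan2(M[1,0],M[0,0])).round(2))
    d=p[:2]-C;print("rad mm",(np.hypot(*d)*1e3).round(1),"row ang",(np.degrees(np.arctan2(d[1],d[0]))-YAW).round(2))
    if target is not None:print("shift units",(M.T@(np.array(target)-p)/.025).round(2))
E
python3 - <<'E'
from h import *
f=dict(np.load("top0.npz"));W=pts(f);Z=W[...,2]
ok=(np.hypot(W[...,0]-C[0],W[...,1]-C[1])<.13)
print("deck z",np.nanmedian(Z[ok&(f["img"].max(2)<50)]))
for a in(-73,-56,-28,0,28,56,92):print(a,row(a).round(4))
# check: raised points on ring (caps) angles
P=W[ok&(Z>.062)];d=P[:,:2]-C;rr=np.hypot(*d.T);k=rr>.07
a=np.degrees(np.arctan2(d[:,1],d[:,0]))-YAW
for c in(-56,-28,0,28,56):
    j=k&(abs(a-c)<12);print(c,j.sum(),a[j].mean().round(1),(rr[j].mean()*1e3).round(1),P[j,2].max().round(3))
g=P[rr<.04];print("gauge",g.mean(0).round(3))
rep([*row(-73),.2])
E
```

```text
deck z 0.036913059890660294
-73 [ 0.6369 -0.0071]
-56 [0.6569 0.0166]
-28 [0.6725 0.0649]
0 [0.6635 0.1149]
28 [0.6321 0.1549]
56 [0.5856 0.1754]
92 [0.5213 0.1661]
-56 24 -53.4 104.9 0.082
-28 18 -27.9 103.3 0.083
0 16 1.1 102.9 0.082
28 19 32.1 102.7 0.084
56 13 59.3 102.6 0.082
gauge [0.553 0.047 0.073]
t 0.1 p [0.2826 0.5568 0.2301] F [ 0.5  0.3 -0.3] w 1.0 q [ 0.98  0.05  1.61 -0.    1.48 -0.12]
M [[0.453, -0.001, -0.892], [0.892, -0.002, 0.453], [-0.002, -1.0, 0.0]] xyaw 63.08
rad mm 562.5 row ang 96.25
shift units [-13.7    1.23 -22.85]
```

drive_tool(motion=[[[-0.6, 0, -1], [0, 0, 0], 1], [[-0.6, 0, -1], [0, 0, 0], 1], [[-0.6, 0, -1], [0, 0, 0], 1], [[-0.6, 0, -1], [0, 0, 0], 1], [[-0.6, 0, -1], [0, 0, 0], 1], [[-0.6, 0, -1], [0, 0, 0], 1], [[-0.6, 0, -1], [0, 0, 0], 1], [[-0.6, 0, -1], [0, 0, 0], 1], [[-0.6, 0, -1], [0, 0, 0], 1], [[-0.6, 0, -1], [0, 0, 0], 1], [[-0.6, 0, -1], [0, 0, 0], 1], [[-0.6, 0, -1], [0, 0, 0], 1]])

```text
time: 1.3
tool_pos: [0.4691, 0.2598, 0.2307]
tool_rot: [0.603, -0.603, -0.37, 0.37]
contact_force: [-0.2, 0.6, -1.1]
gripper_width: 0.002
```

drive_tool(motion=[[[-0.6, 0, -1], [0, 0, 0], 1], [[-0.6, 0, -1], [0, 0, 0], 1], [[-0.6, 0, -1], [0, 0, 0], 1], [[-0.6, 0, -1], [0, 0, 0], 1], [[-0.6, 0, -1], [0, 0, 0], 1], [[-0.6, 0, -1], [0, 0, 0], 1], [[-0.6, 0, -1], [0, 0, 0], 1], [[-0.6, 0, -1], [0, 0, 0], 1], [[-0.6, 0, -1], [0, 0, 0], 1], [[-0.6, 0, -1], [0, 0, 0], 1], [[0, 0, 0], [0, 1, 0], 1], [[0, 0, 0], [0, 1, 0], 1]])

```text
time: 2.5
tool_pos: [0.6239, 0.013, 0.2303]
tool_rot: [0.634, -0.633, -0.314, 0.315]
contact_force: [0.1, 1.5, 0.2]
gripper_width: -0.001
```

drive_tool(motion=[[[0, 0, 0], [0, 1, 0], 1], [[0, 0, 0], [0, 1, 0], 1], [[0, 0, 0], [0, 1, 0], 1], [[0, 0, 0], [0, 1, 0], 1], [[0, 0, 0], [0, 1, 0], 1], [[0, 0, 0], [0, 1, 0], 1], [[0, 0, 0], [0, 1, 0], 1], [[0, 0, 0], [0, 1, 0], 1], [[0, 0, 0], [0, 1, 0], 1], [[0, 0, 0], [0, 1, 0], 1], [[0, 0, 0], [0, 1, 0], 1], [[0, 0, 0], [0, 1, 0], 1]])

```text
time: 3.7
tool_pos: [0.6236, 0.0141, 0.2306]
tool_rot: [0.706, -0.706, 0.044, -0.043]
contact_force: [-0.2, -0.8, 0.2]
gripper_width: 0.001
```

drive_tool(motion=[[[0, 0, 0], [0, 1, 0], 1], [[0, 0, 0], [0, 1, 0], 1], [[0, 0, 0], [0, 1, 0], 1], [[0, 0, 0], [0, 1, 0], 1], [[0, 0, 0], [0, 1, 0], 1], [[0, 0, 0], [0, 1, 0], 1], [[0, 0, 0], [0, 1, 0], 1], [[0, 0, 0], [0, 1, 0], 1], [[0, 0, 0], [0, 0, 0], 1], [[0, 0, 0], [0, 0, 0], 1]])

```text
time: 4.7
tool_pos: [0.6237, 0.0141, 0.2308]
tool_rot: [-0.649, 0.649, -0.281, 0.281]
contact_force: [0.0, -0.7, -0.8]
gripper_width: 0.001
```

Run:
```python
from h import *
rep([*row(-73),.1])
```

```text
t 4.7 p [0.6237 0.0141 0.2308] F [ 0.  -0.7 -0.8] w 0.0 q [-0.1   0.05  1.62  0.    1.48  0.72]
M [[0.684, -0.001, 0.729], [-0.729, 0.0, 0.684], [-0.001, -1.0, -0.0]] xyaw -46.81
rad mm 80.5 row ang -70.11
shift units [ 0.98  5.23 -0.19]
```

drive_tool(motion=[[[0.2, 0, -0.1], [0, 0, 0], 1], [[0.2, 0, -0.1], [0, 0, 0], 1], [[0.2, 0.9, -0.1], [0, 0, 0], 1], [[0.2, 0.9, -0.1], [0, 0, 0], 1], [[0.2, 0.9, 0], [0, 0, 0], 1], [[0, 0.9, 0], [0, 0, 0], 1], [[0, 0.8, 0], [0, 0, 0], 1], [[0, 0.8, 0], [0, 0, 0], 1], [[0, 0, 0], [0, 0, 0], 1], [[0, 0, 0], [0, 0, 0], 1]])

```text
time: 5.7
tool_pos: [0.6337, -0.0114, 0.1013]
tool_rot: [-0.649, 0.649, -0.282, 0.281]
contact_force: [-0.3, 0.3, -0.3]
gripper_width: 0.005
```

Run:
```python
from h import *
rep([*row(-73),.056])
o=[]
f=manip.grab_frame("side");a=cv2.resize(f["img"][150:270,195:345],None,fx=5,fy=5,interpolation=cv2.INTER_CUBIC)
T=np.linalg.inv(f["world_from_camera"])
def pr(p):
    c=T[:3,:3]@p+T[:3,3];k=f["camera_matrix"]@c;return (k[:2]/k[2]-[195,150])*5+2
for an in(-73,-56,-28,0,28,56,92):cv2.circle(a,tuple(int(x) for x in pr(np.r_[row(an),.038])),3,(255,0,255),-1)
tp=pr(manip.state()["tool_pos"]);print(tp);cv2.circle(a,tuple(int(x) for x in tp),3,(0,255,0),-1)
cv2.imwrite("pics/side1.png",a)
```

```text
t 5.7 p [ 0.6337 -0.0114  0.1013] F [-0.3  0.3 -0.3] w 0.0 q [-0.14  0.18  1.7  -0.    1.26  0.68]
M [[0.683, -0.001, 0.73], [-0.73, 0.0, 0.683], [-0.0, -1.0, -0.0]] xyaw -46.92
rad mm 106.3 row ang -75.79
shift units [-0.04  1.81  0.21]
[570.22737076 292.50251544]
```

View pics/side1.png

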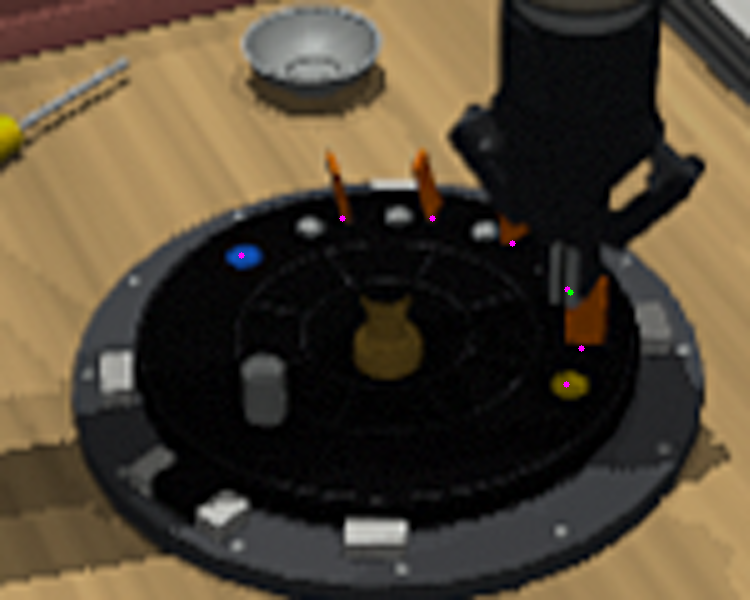

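The model points fall on both dots and all the hinge feet. The fingertip, near (565,300), agrees with the reported TCP. I'll lower to about 18 mm above the deck at the yellow dot and then sweep.

drive_tool(motion=[[[0, 0.4, 0.1], [0, 0.2, 0], 1], [[0, 0.4, 0.1], [0, 0, 0], 1], [[0, 0.4, 0], [0, 0, 0], 1], [[0, 0.3, 0], [0, 0, 0], 1], [[0, 0.2, 0], [0, 0, 0], 1], [[0, 0.15, 0], [0, 0, 0], 1], [[0, 0, 0], [0, 0, 0], 1], [[0, 0, 0], [0, 0, 0], 1]])

```text
time: 6.55
tool_pos: [0.6376, -0.0077, 0.0553]
tool_rot: [0.646, -0.646, 0.287, -0.287]
contact_force: [0.3, -0.9, 0.6]
gripper_width: -0.002
```

drive_tool(motion=[[[0, 0, 0.22], [0, -0.6, 0], 1], [[0, 0, 0.22], [0, -0.6, 0], 1], [[0, 0, 0.22], [0, -0.6, 0], 1], [[0, 0, 0.22], [0, -0.6, 0], 1], [[0, 0, 0.22], [0, -0.6, 0], 1], [[0, 0, 0.22], [0, -0.6, 0], 1]])

```text
time: 7.15
tool_pos: [0.6593, 0.0174, 0.0558]
tool_rot: [0.683, -0.683, 0.181, -0.182]
contact_force: [0.6, -0.2, -0.5]
gripper_width: -0.004
```

Run:
```python
from h import *
rep()
```

```text
t 7.15 p [0.6593 0.0174 0.0558] F [ 0.6 -0.2 -0.5] w -0.0 q [-0.09  0.29  1.65 -0.    1.2   0.43]
M [[0.868, 0.001, 0.497], [-0.497, -0.0, 0.868], [0.001, -1.0, 0.0]] xyaw -29.8
rad mm 106.6 row ang -54.94
```

drive_tool(motion=[[[-0.03, 0, 0.22], [0, -0.6, 0], 1], [[-0.03, 0, 0.22], [0, -0.6, 0], 1], [[0, 0, 0.22], [0, -0.6, 0], 1], [[0, 0, 0.22], [0, -0.6, 0], 1], [[0, 0, 0.22], [0, -0.6, 0], 1], [[0, 0, 0.22], [0, -0.6, 0], 1], [[0, 0, 0.22], [0, -0.6, 0], 1]])

```text
time: 7.85
tool_pos: [0.6716, 0.054, 0.0558]
tool_rot: [0.705, -0.705, 0.054, -0.055]
contact_force: [-0.4, 0.6, -0.4]
gripper_width: -0.001
```

Run:
```python
from h import *
rep()
f=manip.grab_frame("side");cv2.imwrite("pics/side2.png",cv2.resize(f["img"][150:270,195:345],None,fx=5,fy=5,interpolation=cv2.INTER_CUBIC))
```

```text
t 7.85 p [0.6716 0.054  0.0558] F [-0.4  0.6 -0.4] w -0.0 q [-0.03  0.32  1.62 -0.    1.2   0.12]
M [[0.988, 0.001, 0.153], [-0.153, -0.0, 0.988], [0.001, -1.0, 0.0]] xyaw -8.79
rad mm 105.4 row ang -33.97
```

View pics/side2.png

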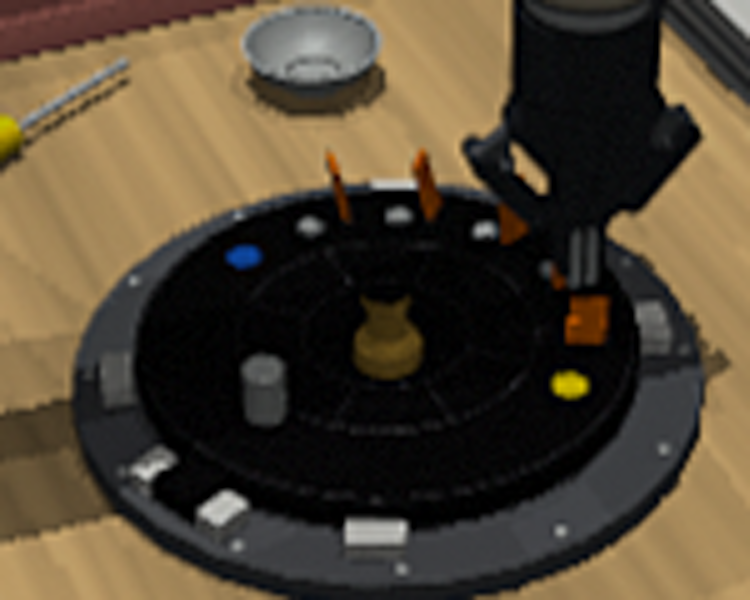

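Cap 1 now lies flat at (588,320), and the finger is just reaching cap 2. The gauge and socket haven't moved, so I continue.

drive_tool(motion=[[[0, 0, 0.22], [0, -0.6, 0], 1], [[0, 0, 0.22], [0, -0.6, 0], 1], [[0, 0, 0.22], [0, -0.6, 0], 1], [[0, 0, 0.22], [0, -0.6, 0], 1], [[0, 0, 0.22], [0, -0.6, 0], 1], [[0, 0, 0.22], [0, -0.6, 0], 1], [[0, 0, 0.22], [0, -0.6, 0], 1], [[0, 0, 0.22], [0, -0.6, 0], 1], [[0, 0, 0.22], [0, -0.6, 0], 1], [[0, 0, 0.22], [0, -0.6, 0], 1]])

```text
time: 8.9
tool_pos: [0.6671, 0.1081, 0.0557]
tool_rot: [-0.695, 0.695, 0.13, -0.129]
contact_force: [-0.3, -0.4, -0.3]
gripper_width: -0.001
```

Run:
```python
from h import *
rep()
```

```text
t 8.9 p [0.6671 0.1081 0.0557] F [-0.3 -0.4 -0.3] w -0.0 q [ 0.05  0.32  1.61 -0.    1.2  -0.32]
M [[0.933, 0.001, -0.361], [0.361, -0.0, 0.933], [0.001, -1.0, -0.001]] xyaw 21.15
rad mm 105.8 row ang -4.2
```

drive_tool(motion=[[[-0.02, 0, 0.22], [0, -0.6, 0], 1], [[0, 0, 0.22], [0, -0.6, 0], 1], [[0, 0, 0.22], [0, -0.6, 0], 1], [[0, 0, 0.22], [0, -0.6, 0], 1], [[0, 0, 0.22], [0, -0.6, 0], 1], [[0, 0, 0.22], [0, -0.6, 0], 1], [[0, 0, 0.22], [0, -0.6, 0], 1], [[0, 0, 0.22], [0, -0.6, 0], 1], [[0, 0, 0.22], [0, -0.6, 0], 1], [[0, 0, 0.22], [0, -0.6, 0], 1]])

```text
time: 9.9
tool_pos: [0.6356, 0.1526, 0.0556]
tool_rot: [-0.638, 0.638, 0.306, -0.305]
contact_force: [0.4, -0.2, -0.7]
gripper_width: -0.0
```

Run:
```python
from h import *
rep()
f=manip.grab_frame("side");cv2.imwrite("pics/side3.png",cv2.resize(f["img"][150:270,195:345],None,fx=5,fy=5,interpolation=cv2.INTER_CUBIC))
```

```text
t 9.9 p [0.6356 0.1526 0.0556] F [ 0.4 -0.2 -0.7] w -0.0 q [ 0.12  0.28  1.67 -0.    1.19 -0.77]
M [[0.627, 0.001, -0.779], [0.779, -0.0, 0.627], [0.001, -1.0, -0.001]] xyaw 51.15
rad mm 105.5 row ang 25.72
```

View pics/side3.png

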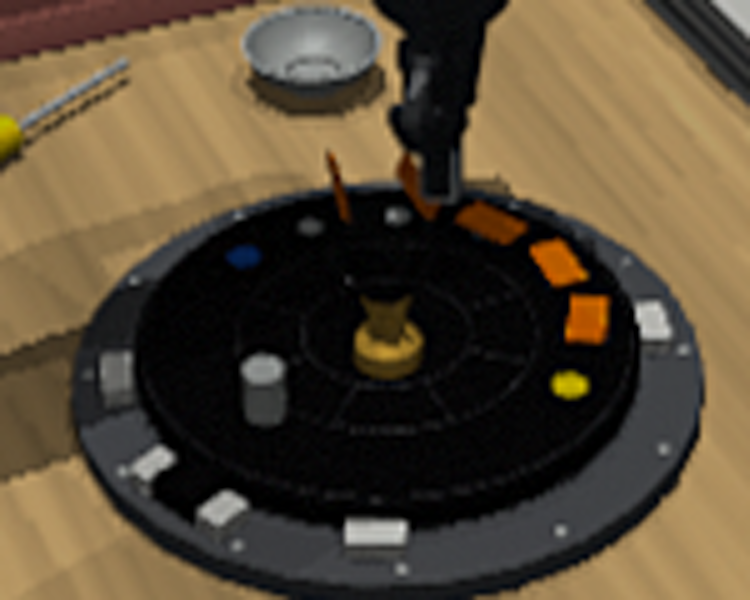

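Caps 1–3 are flat at (588,320), (558,262) and (490,222). Cap 4 is tipping at (418,190).

drive_tool(motion=[[[0, 0, 0.22], [0, -0.6, 0], 1], [[0, 0, 0.22], [0, -0.6, 0], 1], [[0, 0, 0.22], [0, -0.6, 0], 1], [[0, 0, 0.22], [0, -0.6, 0], 1], [[0, 0, 0.22], [0, -0.6, 0], 1], [[0, 0, 0.22], [0, -0.6, 0], 1], [[0, 0, 0.22], [0, -0.6, 0], 1], [[0, 0, 0.22], [0, -0.6, 0], 1], [[0, 0, 0.22], [0, -0.6, 0], 1], [[0, 0, 0.22], [0, -0.6, 0], 1], [[0, 0, 0.22], [0, -0.6, 0], 1]])

```text
time: 11.05
tool_pos: [0.5811, 0.1767, 0.0556]
tool_rot: [-0.525, 0.525, 0.474, -0.473]
contact_force: [-0.5, 0.2, -0.4]
gripper_width: 0.005
```

drive_tool(motion=[[[0, 0, 0.22], [0, -0.6, 0], 1], [[0, 0, 0.22], [0, -0.6, 0], 1], [[0, 0, 0.22], [0, -0.6, 0], 1], [[0, 0, 0.22], [0, -0.6, 0], 1], [[0, 0, 0.22], [0, -0.6, 0], 1], [[0, 0, 0.22], [0, -0.6, 0], 1], [[0, 0, 0.22], [0, -0.6, 0], 1], [[0, 0, 0.22], [0, -0.6, 0], 1], [[0, 0, 0.22], [0, -0.6, 0], 1], [[0, 0, 0.22], [0, -0.6, 0], 1], [[0, 0, 0.22], [0, -0.6, 0], 1], [[0, 0, 0], [0, 0, 0], 1]])

```text
time: 12.25
tool_pos: [0.5218, 0.1671, 0.0554]
tool_rot: [-0.369, 0.37, 0.603, -0.603]
contact_force: [0.2, -0.2, -0.2]
gripper_width: -0.002
```

Run:
```python
from h import *
rep()
f=manip.grab_frame("side");cv2.imwrite("pics/side4.png",cv2.resize(f["img"][150:270,195:345],None,fx=5,fy=5,interpolation=cv2.INTER_CUBIC))
```

```text
t 12.25 p [0.5218 0.1671 0.0554] F [ 0.2 -0.2 -0.2] w -0.0 q [ 0.17  0.05  1.93 -0.    1.16 -1.87]
M [[-0.454, 0.0, -0.891], [0.891, -0.0, -0.454], [-0.0, -1.0, -0.0]] xyaw 116.99
rad mm 105.7 row ang 91.52
```

View pics/side4.png

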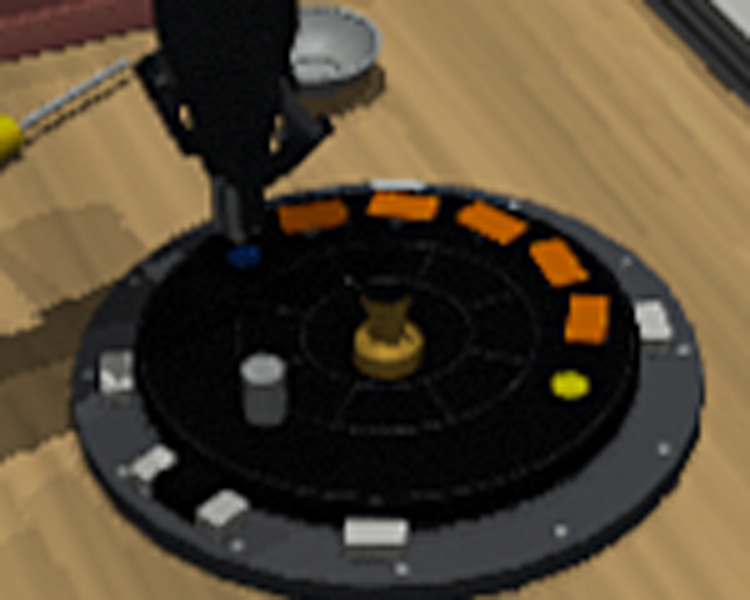

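All five caps look flat and the fingertip is at the blue dot, near (240,250). Now I lift straight up and move clear.

drive_tool(motion=[[[0, -0.4, 0], [0, 0, 0], 1], [[0, -0.8, 0], [0, 0, 0], 1], [[0, -1, 0], [0, 0, 0], 1], [[0, -1, 0], [0, 0, 0], 1], [[0, -1, 0], [0, 0, 0], 1], [[0, -1, 0], [0, 0, 0], 1], [[0, -1, 0], [0, 0, 0], 1], [[0.6, 0, 0.6], [0, 0, 0], 1], [[0.6, 0, 0.6], [0, 0, 0], 1], [[0.8, 0, 0.6], [0, 0, 0], 1], [[0.8, 0, 0.6], [0, 0, 0], 1], [[0.8, 0, 0.4], [0, 0, 0], 1]])

```text
time: 13.5
tool_pos: [0.418, 0.216, 0.2112]
tool_rot: [-0.369, 0.37, 0.603, -0.602]
contact_force: [0.5, -0.6, 0.2]
gripper_width: -0.001
```

drive_tool(motion=[[[1, 0, 0], [0, 0, 0], 1], [[1, 0, 0], [0, 0, 0], 1], [[1, 0, 0], [0, 0, 0], 1], [[1, 0, 0], [0, 0, 0], 1], [[1, 0, 0], [0, 0, 0], 1], [[0.5, 0, 0], [0, 0, 0], 1], [[0, 0, 0], [0, 0, 0], 1], [[0, 0, 0], [0, 0, 0], 1], [[0, 0, 0], [0, 0, 0], 1]])

```text
time: 14.4
tool_pos: [0.3565, 0.3374, 0.2102]
tool_rot: [0.369, -0.37, -0.603, 0.603]
contact_force: [0.8, -0.1, 0.3]
gripper_width: -0.002
```

Run:
```python
from h import *
rep()
f=manip.grab_frame("top");W=pts(f);Z=W[...,2];g=dict(np.load("top0.npz"));Z0=pts(g)[...,2]
for an in(-56,-28,0,28,56):
    o=[]
    for k in(-2,5,12,17):
        p=row(an+k);m=np.hypot(W[...,0]-p[0],W[...,1]-p[1])<.006;o.append(np.nanmax(Z[m]).round(3))
    print(an,"max z",o)
a=[cv2.resize(x["img"][125:270,120:330],None,fx=3,fy=3,interpolation=cv2.INTER_CUBIC)[:, :] for x in(f,)]
cv2.imwrite("pics/top5.png",a[0])
d=cv2.absdiff(f["img"],g["img"]).max(2)
print("gauge/socket diff",d[190:206,255:272].max(),d[218:235,260:276].max(),"yellow",d[168:177,281:290].max())
```

```text
t 14.4 p [0.3565 0.3374 0.2102] F [ 0.8 -0.1  0.3] w -0.0 q [ 0.61 -0.26  1.94 -0.    1.46 -1.44]
M [[-0.454, 0.0, -0.891], [0.891, -0.0, -0.454], [-0.0, -1.0, -0.0]] xyaw 117.01
rad mm 339.2 row ang 104.29
-56 max z [np.float64(0.051), np.float64(0.049), np.float64(0.053), np.float64(0.05)]
-28 max z [np.float64(0.045), np.float64(0.047), np.float64(0.052), np.float64(0.048)]
0 max z [np.float64(0.046), np.float64(0.048), np.float64(0.054), np.float64(0.051)]
28 max z [np.float64(0.048), np.float64(0.05), np.float64(0.05), np.float64(0.049)]
56 max z [np.float64(0.045), np.float64(0.049), np.float64(0.051), np.float64(0.051)]
gauge/socket diff 7 8 yellow 7
```

View pics/top5.png

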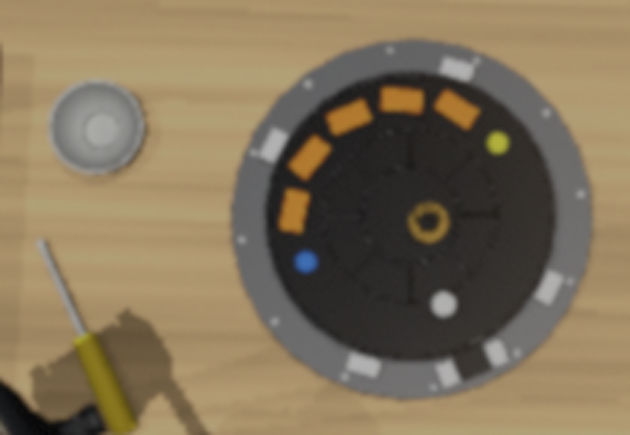

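All five caps are flat in the top view, from (457,108) round to (293,210), and nothing else has moved. The hand is clear at 0.21 m height, so I hand in.

```bash
python3 -c "
from plant import manip
print(manip.job_done())"
```

```text
the job is handed in; nothing more can be done
None
```

All five caps are shut, and the job was handed in at about 14.5 s of the 48 s allowed. I closed the gripper and lowered it at the yellow dot. One sweep along the 105 mm arc to the blue dot, fingertip about 18 mm above the deck, tipped each cap in turn. I then lifted straight up and moved the hand clear.

- **Caps:** the last top and side pictures show all five lying flat. Measured top heights were 0.045–0.054 m against about 0.046 m expected for flat. The excess is depth noise, and upright caps read about 0.082 m.
- **Bystanders:** the gauge, socket and yellow dot show no change against the first picture. The bowl and screwdriver look unmoved by eye; the glue and tape were never approached and I did not re-check them.
- **Forces:** contact force stayed at noise level (about 1 N) in every reading taken during the sweep.
- **Disagreement:** in the first image the upright caps measured 0–4° further along the row than the pose I fitted from the two dots. I left the fit as it was, because the sweep passed well beyond each cap anyway.

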